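# Pack the sampling tray

### The arm

A 6-joint arm with a two-finger parallel gripper is mounted at the origin on a cart in front of the work surface, level with it; the furniture and walls round the work are solid. World frame = base frame: x ahead of the robot, y to its left, z up, the work surface at z = 0. Lengths are in m, angles in rad, forces in N, time in s.
With the tool pointing down it reaches from about 0.25 to 0.8 m from the base axis. Payload 8.5 kg.
Tool frame: the origin (TCP) lies on the centre line of the jaws, within the pads' length; the fingertips stand 22 mm ahead of it and the grasp point (between the pads) lies 3 mm ahead of it (robot.tip_reach is the z of the fingertips in the tool frame, in m); z points along the fingers, x is the direction in which the jaws open and shut, and the axes are right-handed (so a half turn about z gives the same grasp; the last joint's range is limited). The gripper opens to 85 mm and grips with 20 to 120 N. Pads are 22 mm wide; open, the fingers measure 114 mm over their backs; the gripper's body (76 mm by 85 mm) begins 54 mm behind the grasp point. The pads swing forward as they close: fully open they stand 13 mm farther back than shut.
Start: joints at [-1.295, 0.238, -0.013, 1.319, 0, 1.571], TCP at [0.143, -0.505, 0.253] pointing down, gripper open.
Joint ranges: [-2.66, 2.66], [-1.03, 1.9], [-1.14, 1.46], [-1.82, 2.27], [-1.45, 1.34], [-3.14, 3.14]. Speed limits (rad/s): [2.22, 2.22, 2.79, 3.14, 3.14, 3.14].

### API

Orientations are given as a unit quaternion [x, y, z, w].
In Python, from rig import robot gives the robot as it stands. The module is installed in compiled form; this text tells all that it offers.
- The arm moves only by the tool drive_tool, never from a script. Its arguments are lists of equal length, an entry for each row: "hand": the opening in per cent of the stroke, from 0 (shut) to 100 (fully open); "offset": the shift along the tool's x, y, z in cm, a list of three; "turn": the turn about the tool's z in degrees. In form: {"hand": [hand, ...], "offset": [[x, y, z], ...], "turn": [turn, ...]}. A call has 1 to 20 rows; each row is the pose to reach, as a shift and turn from the pose commanded when the call began, along the tool's axes at that moment; what a row does not reach only later rows make up. A row lasts 1/8 s, in which the tool goes at most 62.5 mm and 10.7 degrees, less where a joint would pass 70% of its speed; a pose out of reach is approached as far as the arm can. A call with a gripper value outside its range is refused whole. The fingers move at their own pace and stop on an object; "squeeze" is the grip in N (left out, the last holds). Time passes only in rows, so rows that repeat a pose let the fingers close. It gives the time, the measured TCP pose, the force and the opening at its end, in the units of the state.
- robot.get_obs(): the state, without advancing time (a new reading comes with each control period).
- robot.camera(name): name is "side" or "top" or "wrist"; returns a dict with "color" (480x640x3 uint8, red, green, blue), "vfov" (degrees; the focal length in pixels is half the picture's height over the tangent of half this angle, whatever the lens; pixels are square), "cx", "cy" (the principal point, pixels), "extrinsics" (4x4, takes a point from world to camera coordinates); the wrist camera has in their place "T_tool_cam" (4x4, takes a point from camera to tool coordinates, whose origin is the TCP and whose axes are the tool frame's). Camera axes: x right, y down, z forward; pixel columns grow to the right and rows downward; lengths in m; the calibration is good to about 2 mm. A picture is of the moment at which its call begins: read the wrist's pose just before it. There is no depth.
- robot.finish_job(): hands the job in, once; it reports no verdict.
The state is a dict: "clock": time; "joints": joint angles; "joint_velocities": joint speeds; "effort": joint torques, N m; "tcp_pos": TCP position; "eef_rot": TCP orientation; "force": force on the tool from outside, world axes, zero at the start; "moment": the same for the moment, N m; "grip_width": finger opening in m.
Only numpy, scipy, OpenCV 4.12 (cv2) and the standard library are available. Lean on these libraries where they do the work, as an engineer would, in place of code of your own. Each camera call takes 0.05 s, during which the arm holds its last target. There are 200 camera calls.

### The job

Pack the sampling tray: stand the larger sample pot in the wide round pocket, the amber bottle with the dropper bulb in the small round pocket, the closed slide box in the oblong pocket and the stack of weighing boats in the square pocket. Each must sit upright, down on the floor of its pocket, and be let go. Leave the small pot and the amber bottle with the plain screw cap where they stand.

Things in the scene. Friction and masses are not known exactly. Their poses are not given: they have to be found in the camera images.
- large_pot: The larger of two lidded sample pots: white, round, 54 mm across its ribbed white screw lid, body 52 mm across, 68 mm high (lid from 54 mm up). Closed. Origin: centre of the underside, z up. About 70 g. To be packed.
- dropper_bottle: Slim amber bottle with a thin black dropper bulb on top: body 36 mm across up to about 57 mm height, shoulder to 67 mm, neck 19 mm across to 78 mm, then the bulb, 12 mm across; 101 mm high over the bulb. Origin: centre of the underside, z up. About 60 g. To be packed.
- slide_box: Shut microscope-slide box: small plain grey oblong plastic box with a lid seam and a blank white paper label on top, 34 mm along its x, 72 mm along its y, 37 mm high, with upright sides. Not to be opened. Origin: centre of the underside, z up. Either way round will do. About 70 g. To be packed.
- weigh_boats: Nested stack of white square weighing boats, handled as one piece: 63 x 63 mm over the top rim, about 60 mm across where it is gripped, 28 mm high. Sides along its x and y. Origin: 2 mm below the face it rests on, at the centre, so that it reads z = -0.002 on the bench; z up. About 30 g. To be packed.
- pocket_wide_round: Fixed white insert 98 x 98 x 12 mm, one of four, 2 x 2 at 100 mm pitch in any order, in a low grey tray 212 mm square, rim 16 mm above the bench. It has a wide round pocket, 70 mm across, 8 mm deep, dark liner on its floor. Origin: centre of the insert's underside, 5 mm above the bench, under the pocket's centre; pocket floor 4 mm and insert top 12 mm above it. z up, x and y along its sides.
- pocket_small_round: Fixed white insert 98 x 98 x 12 mm, one of four, 2 x 2 at 100 mm pitch in any order, in a low grey tray 212 mm square, rim 16 mm above the bench. It has a small round pocket, 50 mm across, 8 mm deep, dark liner on its floor. Origin: centre of the insert's underside, 5 mm above the bench, under the pocket's centre; pocket floor 4 mm and insert top 12 mm above it. z up, x and y along its sides.
- pocket_oblong: Fixed white insert 98 x 98 x 12 mm, one of four, 2 x 2 at 100 mm pitch in any order, in a low grey tray 212 mm square, rim 16 mm above the bench. It has an oblong pocket, 50 mm along x by 87 mm along y, 8 mm deep, dark liner on its floor. Origin: centre of the insert's underside, 5 mm above the bench, under the pocket's centre; pocket floor 4 mm and insert top 12 mm above it. z up, x and y along its sides.
- pocket_square: Fixed white insert 98 x 98 x 12 mm, one of four, 2 x 2 at 100 mm pitch in any order, in a low grey tray 212 mm square, rim 16 mm above the bench. It has a square pocket, 78 x 78 mm, 8 mm deep, dark liner on its floor. Origin: centre of the insert's underside, 5 mm above the bench, under the pocket's centre; pocket floor 4 mm and insert top 12 mm above it. z up, x and y along its sides.
- small_pot: Look-alike to leave alone: the smaller lidded sample pot, 48 mm across and 60 mm high, with a red lid. Origin: centre of the underside, z up. Loose.
- screw_cap_bottle: Look-alike to leave alone: the stouter amber bottle with a plain black screw cap, 58 mm across and 118 mm high. Origin: centre of the underside, z up. Loose.
Mind the look-alikes: they are no part of the job. Leave any blue look-alike of the large_pot alone. Leave any yellow look-alike of the weigh_boats alone.

How it is judged:
By the outcome, as a careful person would: the job done as asked, in the order asked, and still so for the second after the job is handed in, with the robot touching nothing.
It also fails if it takes over 109 s, if anything falls off the work surface, if the arm or the gripper's body presses on something with over 40 N, if the wrist force passes 120 N, or if a joint passes its speed limit or range.

## Working session

There is one attempt and no reset: what is moved stays moved. The work goes in short steps, Python scripts to look and compute and a tool call to move; the robot and the scene stay as the last step left them, time stands still between calls to the robot, and variables do not carry over. Pictures are saved under pics/ and viewed, about 12 in all and at most 16, crops included, and the job is handed in when it is done.

Besides the shell and the picture viewer there is one more tool, called after ">>>" as name([rows], argument=value, ...), one row to a line, values as JSON. drive_tool: Moves the arm, as the interface text tells. Its arguments: {"type":"object","properties":{"hand":{"type":"array","items":{"type":"number"}},"offset":{"type":"array","items":{"type":"array","items":{"type":"number"}}},"turn":{"type":"array","items":{"type":"number"}},"squeeze":{"type":"number"}},"required":["hand","offset","turn"]}

```bash
mkdir -p pics
cat > h.py <<'E'
import numpy as np, cv2
from rig import robot
from scipy.spatial.transform import Rotation as R
def cam(n):
    o=robot.get_obs(); c=robot.camera(n)
    f=240/np.tan(np.radians(c['vfov'])/2)
    if 'extrinsics' in c: T=np.linalg.inv(np.array(c['extrinsics']))
    else:
        W=np.eye(4); W[:3,:3]=R.from_quat(o['eef_rot']).as_matrix(); W[:3,3]=o['tcp_pos']; T=W@np.array(c['T_tool_cam'])
    return dict(img=cv2.cvtColor(c['color'],cv2.COLOR_RGB2BGR),f=f,cx=c['cx'],cy=c['cy'],T=T)
def ray(c,u,v):
    d=c['T'][:3,:3]@np.array([(u-c['cx'])/c['f'],(v-c['cy'])/c['f'],1.]); return c['T'][:3,3],d/np.linalg.norm(d)
def plane(c,u,v,z):
    o,d=ray(c,u,v); return o+d*(z-o[2])/d[2]
def proj(c,p):
    q=np.linalg.inv(c['T'])@np.r_[p,1]; return q[:2]/q[2]*c['f']+[c['cx'],c['cy']]
def two(r1,r2):
    (a,d),(b,e)=r1,r2; s=np.linalg.lstsq(np.c_[d,-e],b-a,rcond=None)[0]
    p,q=a+s[0]*d,b+s[1]*e; return (p+q)/2,np.linalg.norm(p-q)
E
python3 - <<'E'
from h import *
o=robot.get_obs();print(o)
for n in('top','side','wrist'):
    c=cam(n);cv2.imwrite(f'pics/{n}0.png',c['img']);print(n,c['f'],c['cx'],c['cy'],c['T'].round(3).tolist())
print(robot.tip_reach)
E
```

```text
{'clock': 0.0, 'joints': array([-1.29504061e+00,  2.38785527e-01, -1.42410966e-02,  1.31921171e+00,
        4.73172002e-05,  1.57080946e+00]), 'joint_velocities': array([ 0.00061715, -0.00107383, -0.00061947,  0.00156576,  0.00192836,
        0.00163799]), 'effort': array([ 1.62871511e-04, -5.38781869e+01,  3.46439767e+01,  1.84492918e-02,
        2.70010923e-04, -8.73676598e-08]), 'tcp_pos': array([ 0.14285279, -0.5047937 ,  0.25268024]), 'eef_rot': array([ 7.97577849e-01, -6.03215596e-01, -5.60792009e-04, -4.53783409e-04]), 'force': array([ 0.40166302,  1.31182789, -0.69563566]), 'moment': array([-0.03617327,  0.00441531,  0.02171017]), 'grip_width': 0.08525832200350596}
top 465.6717543472212 319.66842739528823 236.01951674171826 [[0.012, -0.982, 0.188, 0.254], [-1.0, -0.01, 0.01, -0.002], [-0.008, -0.188, -0.982, 1.316], [0.0, 0.0, 0.0, 1.0]]
side 603.4223683147594 322.0416279685229 238.13937652248808 [[0.993, -0.038, 0.11, 0.342], [-0.116, -0.443, 0.889, -1.285], [0.015, -0.895, -0.445, 0.662], [0.0, 0.0, 0.0, 1.0]]
wrist 339.55687237834553 316.2971081546651 245.954732971608 [[0.272, -0.916, -0.293, 0.218], [-0.962, -0.26, -0.081, -0.483], [-0.002, 0.304, -0.953, 0.372], [0.0, 0.0, 0.0, 1.0]]
0.022
```

View pics/top0.png

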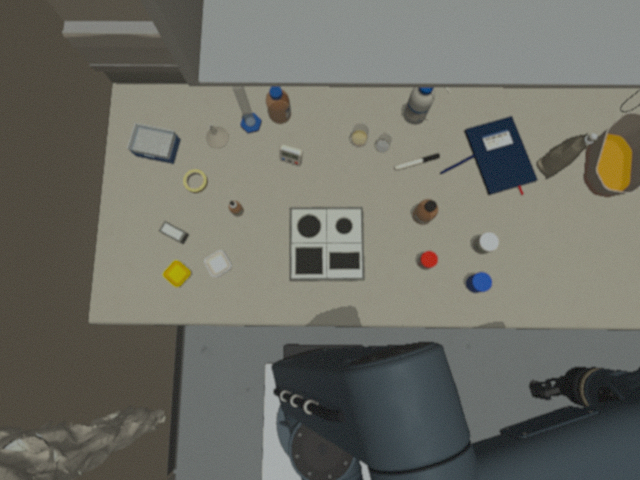

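View pics/side0.png

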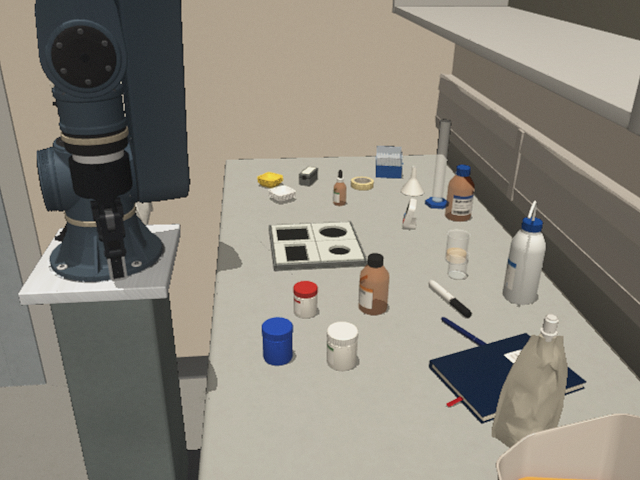

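Top view (row up = +x, column left = +y):
- White pots: white pot (487,242), against blue look-alike (480,282) and red small pot (428,260). I choose the white one.
- Amber bottles: slim one (235,208), against stout screw-cap (426,210) and the blue-capped one (278,105). I choose the slim one.
- Boats: white (218,263), against yellow (177,274). I choose the white one.
- Slide box: (174,232), against the blue/clear box (155,142) and the timer (290,155). I choose the small grey one.
- Tray: about (327,244).

In the side view the same things are the pot (342,345), dropper (340,190), slide box (309,176), boats (283,194) and tray (316,244).

Run:
```python
from h import *
t=cam('top');s=cam('side')
S={'pot lid':((487,242),(342,331),.068),'dropper bulb':((237,203),(340,175),.1),'slide':((174,231),(310,171),.037),'boats':((218,263),(283,192),.026),
 'tray':((327,244),(316,244),.017),'wide':((309,226),(333,232),.009),'small':((344,226),(340,250),.009),'square':((309,261),(293,234),.009),'oblong':((345,261),(298,253),.009),'red':((428,260),(305,289),.06),'screw':((430,206),(375,261),.118),'blue':((480,282),(277,327),.07)}
for k,(a,b,z) in S.items():
    p,e=two(ray(t,*a),ray(s,*b)); print(k,plane(t,*a,z).round(3),'tri',p.round(3),round(e,4),'side',plane(s,*b,z).round(3))
# tray corners: light inserts
hsv=cv2.cvtColor(t['img'],cv2.COLOR_BGR2HSV); m=cv2.inRange(t['img'],(195,195,195),(255,255,255))
sub=np.zeros_like(m); sub[200:290,280:372]=m[200:290,280:372]
c=cv2.convexHull(cv2.findNonZero(sub)); r=cv2.minAreaRect(c); print(r,[plane(t,*q,.017).round(3).tolist() for q in cv2.boxPoints(r)])
big=lambda i,x0,x1,y0,y1,f:cv2.resize(i[y0:y1,x0:x1],None,fx=f,fy=f,interpolation=cv2.INTER_CUBIC)
cv2.imwrite('pics/crop1.png',np.vstack([np.hstack([big(t['img'],150,250,190,290,4),big(t['img'],410,510,200,300,4)]),cv2.resize(s['img'][150:370,200:430],(800,400)) [:200*1]]))
```

```text
pot lid [ 0.481 -0.443  0.068] tri [ 0.483 -0.445  0.063] 0.0009 side [ 0.482 -0.452  0.068]
dropper bulb [0.575 0.235 0.1  ] tri [0.578 0.237 0.089] 0.0013 side [0.572 0.208 0.1  ]
slide [0.509 0.421 0.037] tri [0.512 0.422 0.034] 0.0043 side [0.513 0.416 0.037]
boats [0.421 0.295 0.026] tri [0.424 0.296 0.02 ] 0.003 side [0.424 0.282 0.026]
tray [ 0.48  -0.009  0.017] tri [ 0.484 -0.009  0.008] 0.0044 side [ 0.484 -0.026  0.017]
wide [0.533 0.043 0.009] tri [0.533 0.043 0.013] 0.0013 side [0.535 0.051 0.009]
small [ 0.534 -0.057  0.009] tri [ 0.535 -0.057  0.014] 0.0036 side [ 0.539 -0.046  0.009]
square [0.432 0.041 0.009] tri [0.433 0.041 0.012] 0.0031 side [0.435 0.048 0.009]
oblong [ 0.433 -0.06   0.009] tri [ 0.436 -0.06   0.013] 0.0061 side [ 0.439 -0.053  0.009]
red [ 0.431 -0.283  0.06 ] tri [ 0.433 -0.285  0.052] 0.0019 side [ 0.433 -0.297  0.06 ]
screw [ 0.567 -0.28   0.118] tri [ 0.57  -0.283  0.107] 0.0005 side [ 0.565 -0.303  0.118]
blue [ 0.372 -0.418  0.07 ] tri [ 0.373 -0.42   0.061] 0.0005 side [ 0.373 -0.433  0.07 ]Traceback (most recent call last):
  File "<stdin>", line 10, in <module>
cv2.error: OpenCV(4.12.0) /io/opencv/modules/imgproc/src/convhull.cpp:143: error: (-215:Assertion failed) total >= 0 && (depth == CV_32F || depth == CV_32S) in function 'convexHull'
```

>>> drive_tool([
  [3.4, -34.3, 4],
  [3.4, -34.3, 4],
  [3.4, -34.3, 4],
  [3.4, -34.3, 4],
  [3.4, -34.3, 4],
  [3.4, -34.3, 4],
  [3.4, -34.3, 4],
  [3.4, -34.3, 4],
  [3.4, -34.3, 4],
  [3.4, -34.3, 4],
], hand=[100, 100, 100, 100, 100, 100, 100, 100, 100, 100], turn=[0, 0, 0, 0, 0, 0, 0, 0, 0, 0])

```text
clock: 1.5
tcp_pos: [0.4813, -0.4449, 0.2138]
eef_rot: [0.797, -0.604, 0.0, 0.0]
force: [0.3, 0.3, 0.1]
grip_width: 0.0854
```

Run:
```python
from h import *
o=robot.get_obs();print(o['clock'],o['tcp_pos'],o['joints'].round(2))
w=cam('wrist');t=cam('top')
print(proj(w,[.482,-.444,.068]), proj(w,[.482,-.444,0]))
big=lambda i,x0,x1,y0,y1,f:cv2.resize(i[y0:y1,x0:x1],None,fx=f,fy=f,interpolation=cv2.INTER_CUBIC)
a=big(t['img'],150,250,190,290,2.4)
b=big(t['img'],280,380,195,295,2.4)
cv2.imwrite('pics/w1.png',np.hstack([cv2.resize(w['img'],(560,420)),cv2.resize(np.vstack([a,b]),(240,420))]))
```

```text
1.5 [ 0.48134426 -0.44494896  0.21384794] [-0.75  0.48  0.25  1.34  0.    2.12]
[316.02580394 236.83074013] [316.09004458 217.96546069]
```

View pics/w1.png

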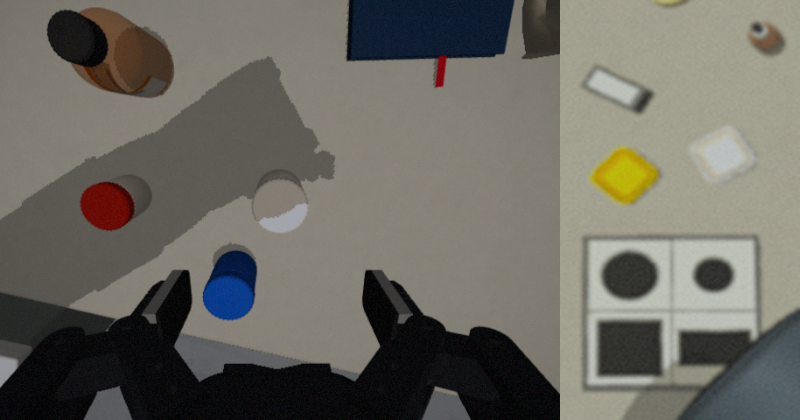

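The wrist view shows the white pot's lid at about (280,207) in the picture, against a predicted (276,207), with the blue pot (230,285), red pot (107,205) and screw bottle (80,40) clear of the fingers. The choice of pot is confirmed. I'll step down for a second view.

```bash
cat >> h.py <<'E'
def circ(c,u,v,r0,r1,p2=15,hw=60):
    x,y=int(u-hw),int(v-hw); g=cv2.cvtColor(c['img'],cv2.COLOR_BGR2GRAY)[max(y,0):y+2*hw,max(x,0):x+2*hw]
    h=cv2.HoughCircles(cv2.resize(g,None,fx=2,fy=2,interpolation=cv2.INTER_CUBIC),cv2.HOUGH_GRADIENT_ALT if p2<1 else cv2.HOUGH_GRADIENT,1,10,param1=60,param2=p2,minRadius=2*r0,maxRadius=2*r1)
    return [] if h is None else [((a/2+max(x,0)).round(1),(b/2+max(y,0)).round(1),(r/2).round(1)) for a,b,r in h[0][:4]]
def xyoff(p):
    o=robot.get_obs(); return R.from_quat(o['eef_rot']).as_matrix().T@(np.array(p)-o['tcp_pos'])*100
E
python3 - <<'E'
from h import *
w=cam('wrist')
for q in circ(w,320,237,28,40): print(q,plane(w,*q[:2],.068).round(4))
E
```

```text
(np.float32(320.2), np.float32(235.2), np.float32(31.2)) [ 0.4845 -0.4467  0.068 ]
(np.float32(321.8), np.float32(229.8), np.float32(36.7)) [ 0.4893 -0.4467  0.068 ]
(np.float32(320.2), np.float32(224.8), np.float32(31.3)) [ 0.4929 -0.4444  0.068 ]
(np.float32(326.2), np.float32(234.2), np.float32(37.0)) [ 0.4867 -0.4512  0.068 ]
```

>>> drive_tool([
  [0, 0, 5],
  [0, 0, 9],
  [0, 0, 9],
  [0, 0, 9],
  [0, 0, 9],
], hand=[100, 100, 100, 100, 100], turn=[0, 0, 0, 0, 0])

```text
clock: 2.28
tcp_pos: [0.4831, -0.4453, 0.1254]
eef_rot: [0.798, -0.603, 0.002, 0.0]
force: [0.4, -0.4, 0.7]
grip_width: 0.0852
```

Run:
```python
from h import *
w=cam('wrist'); p=proj(w,[.482,-.444,.068]); print(p,robot.get_obs()['tcp_pos'])
for q in circ(w,*p,40,68,hw=90): print(q,plane(w,*q[:2],.068).round(4))
cv2.imwrite('pics/w2.png',w['img'])
```

```text
[314.27720345 283.12029454] [ 0.48300497 -0.44513786  0.12524952]
(np.float32(320.2), np.float32(277.8), np.float32(44.6)) [ 0.486  -0.4463  0.068 ]
(np.float32(319.8), np.float32(284.2), np.float32(46.9)) [ 0.4822 -0.4472  0.068 ]
(np.float32(318.8), np.float32(272.8), np.float32(49.4)) [ 0.4887 -0.4447  0.068 ]
(np.float32(315.2), np.float32(280.2), np.float32(41.5)) [ 0.4839 -0.444   0.068 ]
```

View pics/w2.png

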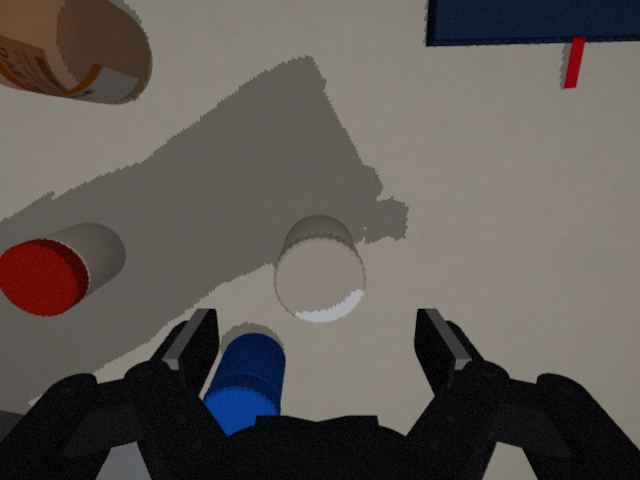

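The lid is centred at about (320,278). The two wrist views agree within 2 mm at z=0.068 (0.485,-0.4465), so the height is right. I'll go down and grip.

>>> drive_tool([
  [0.2, -0.15, 4],
  [0.2, -0.15, 8.3],
  [0.2, -0.15, 8.3],
  [0.2, -0.15, 8.3],
  [0.2, -0.15, 8.3],
  [0.2, -0.15, 8.3],
  [0.2, -0.15, 8.3],
  [0.2, -0.15, 8.3],
  [0.2, -0.15, 8.3],
  [0.2, -0.15, 8.3],
  [0.2, -0.15, 8.3],
], hand=[100, 100, 100, 100, 40, 40, 40, 40, 40, 40, 40], turn=[0, 0, 0, 0, 0, 0, 0, 0, 0, 0, 0], squeeze=40)

```text
clock: 3.7
tcp_pos: [0.4849, -0.4465, 0.0421]
eef_rot: [0.798, -0.603, 0.001, 0.0]
force: [0.9, 0.1, 6.3]
grip_width: 0.0531
```

>>> drive_tool([
  [0, 0, -5],
  [0, 0, -10],
  [0, 0, -15],
  [-6, -0.9, -16],
  [-12, -1.9, -16],
  [-18, -2.8, -16],
  [-24, -3.7, -16],
  [-28.5, -4.4, -16],
  [-28.5, -4.4, -16],
  [-28.5, -4.4, -16],
  [-28.5, -4.4, -16],
  [-28.5, -4.4, -16],
], hand=[40, 40, 40, 40, 40, 40, 40, 40, 40, 40, 40, 40], turn=[0, 0, 0, 0, 0, 0, 0, 0, 0, 0, 0, 0])

```text
clock: 5.2
tcp_pos: [0.4491, -0.1606, 0.2002]
eef_rot: [0.797, -0.604, -0.0, 0.0]
force: [0.5, -0.2, 0.3]
grip_width: 0.0529
```

Run:
```python
from h import *
w=cam('wrist');o=robot.get_obs();print(o['tcp_pos'],o['grip_width'])
for p in ([.533,.043,.017],[.534,-.057,.017],[.432,.041,.017],[.433,-.06,.017]): print(proj(w,p).round())
cv2.imwrite('pics/w3.png',w['img'])
import pickle;pickle.dump(w,open('v3.pkl','wb'))
```

```text
[ 0.44898447 -0.16049     0.20011161] 0.052481046098875835
[100.  61.]
[224.  96.]
[ 92. 184.]
[206. 214.]
```

View pics/w3.png

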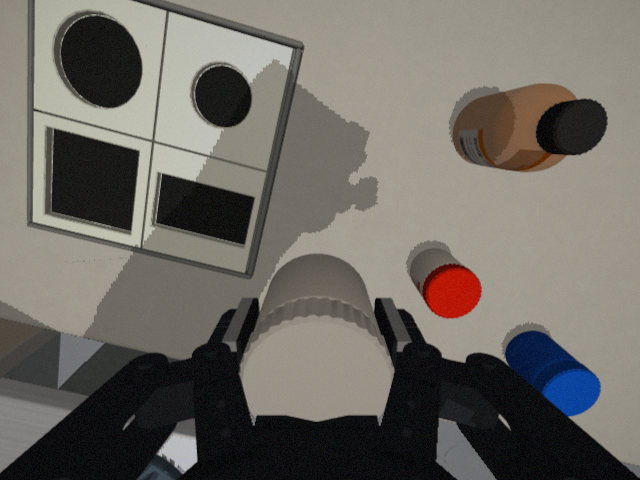

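Tray fully seen: wide round (100,60), small round (222,95), square (92,182), oblong (205,210). The pot is held upright. I'll measure the pockets here and again from a second place.

```bash
cat >> h.py <<'E'
def tray(c):
    g=cv2.cvtColor(c['img'],cv2.COLOR_BGR2GRAY); m=cv2.inRange(g,0,45)
    m=cv2.morphologyEx(m,cv2.MORPH_OPEN,np.ones((3,3))); out={}
    n=cv2.connectedComponents(m)[1]
    for k,p in dict(wide=[.533,.043],small=[.534,-.057],square=[.432,.041],oblong=[.433,-.06]).items():
        u,v=proj(c,[*p,.009]).round().astype(int); l=n[v,u]
        cn=max(cv2.findContours((n==l).astype(np.uint8),cv2.RETR_EXTERNAL,cv2.CHAIN_APPROX_NONE)[0],key=len)[:,0]
        W=np.array([plane(c,*q,.009)[:2] for q in cn]).astype(np.float32)
        out[k]=(cv2.minAreaRect(W*1000) if k in('square','oblong') else cv2.fitEllipse(W*1000), np.mean([cn.max(0),cn.min(0)],0), cn)
    return out
E
python3 - <<'E'
from h import *
import pickle
for k,v in tray(pickle.load(open('v3.pkl','rb'))).items(): print(k,[np.round(x,1) for x in v[0]],v[1])
E
```

```text
wide [array([532.3,  46.4]), array([63.5, 66. ]), np.float64(91.5)] [100.5  61. ]
small [array([533.8, -54.4]), array([45.7, 46. ]), np.float64(76.6)] [223.   96.5]
square [array([432.4,  44.9]), array([74.7, 72.5]), np.float64(0.8)] [ 94.5 179.5]
oblong [array([433.9, -56.1]), array([46.5, 83.9]), np.float64(0.8)] [205. 209.]
```

>>> drive_tool([
  [-6, -4, 0],
  [-12, -8, 0],
  [-15, -11, 0],
  [-15, -11, 0],
  [-15, -11, 0],
  [-15, -11, 0],
  [-15, -11, 0],
], hand=[40, 40, 40, 40, 40, 40, 40], turn=[0, 0, 0, 0, 0, 0, 0])

```text
clock: 6.12
tcp_pos: [0.5137, 0.0134, 0.2004]
eef_rot: [0.797, -0.604, 0.0, -0.0]
force: [-0.1, 0.1, -1.2]
grip_width: 0.0526
```

Run:
```python
from h import *
import pickle
w=cam('wrist');o=robot.get_obs();print(o['tcp_pos'],o['grip_width']);w3=pickle.load(open('v3.pkl','rb'))
cv2.imwrite('pics/w4.png',w['img'])
a=tray(w3);b=tray(w)
for k,v in b.items():
    f=lambda c,t:ray(c,*proj(c,[*(np.array(t[k][0][0])/1000),.009]))
    p,e=two(f(w3,a),f(w,b)); print(k,[np.round(x,1) for x in v[0]],'tri',p.round(4),round(e,4))
    # pocket depth/insert top check
print('off wide',xyoff([.533,.043,.05]))
```

```text
[0.5137412  0.0135337  0.20044505] 0.052431815696789404
wide [array([532.5,  45.8]), array([65.9, 65.9]), np.float64(14.6)] tri [0.5325 0.0458 0.01  ] 0.0004
small [array([533.8, -54.1]), array([45.1, 45.8]), np.float64(52.6)] tri [ 0.5338 -0.0543  0.0085] 0.0001
square [array([454.8, -14.7]), array([499. , 781.8]), np.float64(14.4)] tri [ 0.4684 -0.002   0.0784] 0.0303
oblong [array([454.8, -14.7]), array([499. , 781.8]), np.float64(14.4)] tri [ 0.4076 -0.0301 -0.0928] 0.0065
off wide [-2.31470814 -2.65049419 15.04479217]
```

Pocket floors triangulate at z≈0.009–0.010 as expected, and the 100 mm pitch checks. The dark bench rows merged with square and oblong in this second view; their first view is good. I'll place the pot.

>>> drive_tool([
  [-2.6, -2.7, 0],
  [-2.6, -2.7, 5],
  [-2.6, -2.7, 10],
  [-2.6, -2.7, 13],
  [-2.6, -2.7, 14],
  [-2.6, -2.7, 14.5],
  [-2.6, -2.7, 14.8],
  [-2.6, -2.7, 14.9],
  [-2.6, -2.7, 14.9],
], hand=[40, 40, 40, 40, 40, 40, 40, 40, 40], turn=[0, 0, 0, 0, 0, 0, 0, 0, 0])

```text
clock: 7.3
tcp_pos: [0.5332, 0.047, 0.0519]
eef_rot: [0.798, -0.603, 0.0, -0.0]
force: [0.0, 0.1, -0.3]
grip_width: 0.0525
```

>>> drive_tool([
  [0, 0, 0.2],
  [0, 0, 0.2],
  [0, 0, 0.2],
  [0, 0, 0.2],
  [0, 0, -4],
  [0, 0, -10],
  [-2, -1, -16],
  [-8, -4.5, -17],
  [-13, -7, -17],
  [-17, -9.2, -17],
  [-17, -9.2, -17],
  [-17, -9.2, -17],
  [-17, -9.2, -17],
], hand=[40, 100, 100, 100, 100, 100, 100, 100, 100, 100, 100, 100, 100], turn=[0, 0, 0, 0, 0, 0, 0, 0, 0, 0, 0, 0, 0])

```text
clock: 8.93
tcp_pos: [0.5846, 0.2054, 0.2214]
eef_rot: [0.813, -0.582, -0.01, -0.007]
force: [-0.7, -0.3, 0.5]
grip_width: 0.0855
```

Run:
```python
from h import *
import pickle
w=cam('wrist');o=robot.get_obs();print(o['tcp_pos'],o['grip_width'])
cv2.imwrite('pics/w5.png',w['img']);pickle.dump(w,open('v5.pkl','wb'))
print(proj(w,[.575,.236,.1]),proj(w,[.533,.046,.077]))
```

```text
[0.58471319 0.20542307 0.22156031] 0.08540986192167581
[278.06455765 245.71359112] [471.68321369 347.19435672]
```

View pics/w5.png

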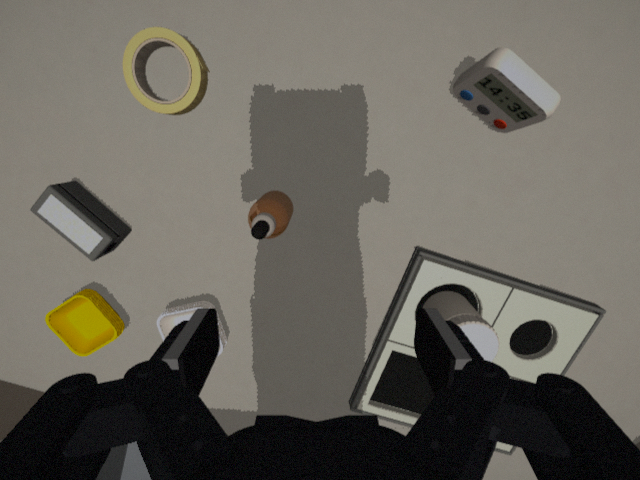

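The pot stands in the wide pocket (460,320). Dropper bottle bulb tip at (261,230), slide box at (80,220), white boats at (190,325), yellow at (85,320). The wrist-turn limit stopped the last move short, so I'll unwind it to tool x along world x.

>>> drive_tool([
  [0, 0, 0],
  [0, 0, 0],
  [0, 0, 0],
  [0, 0, 0],
  [0, 0, 0],
  [0, 0, 0],
  [0, 0, 0],
  [0, 0, 0],
  [0, 0, 0],
  [0, 0, 0],
  [0, 0, 0],
], hand=[100, 100, 100, 100, 100, 100, 100, 100, 100, 100, 100], turn=[-10.5, -21, -31, -42, -52, -63, -74, -74, -74, -74, -74])

```text
clock: 10.35
tcp_pos: [0.585, 0.2063, 0.2213]
eef_rot: [1.0, 0.024, -0.004, -0.012]
force: [0.5, 0.3, -1.2]
grip_width: 0.0853
```

Run:
```python
from h import *
import pickle
w5=pickle.load(open('v5.pkl','rb'))
print('v5',plane(w5,261,230,.1))
w=cam('wrist');o=robot.get_obs();print(o['tcp_pos'],o['eef_rot'].round(3),o['joints'].round(2))
cv2.imwrite('pics/w6.png',w['img']);pickle.dump(w,open('v6.pkl','wb'))
p=plane(w5,261,230,.1);u,v=proj(w,p).round().astype(int);print(u,v)
def bulb(c,u,v):
    m=np.zeros((480,640),np.uint8); g=cv2.inRange(c['img'].max(2),0,45); m[v-30:v+30,u-30:u+30]=g[v-30:v+30,u-30:u+30]
    n,l,s,ce=cv2.connectedComponentsWithStats(m); i=1+np.argmax(s[1:,4]); return ce[i],s[i]
b5,s5=bulb(w5,261,230);b6,s6=bulb(w,u,v);print(b5,s5,b6,s6)
print(two(ray(w5,*b5),ray(w,*b6)))
for z in(.085,.09,.095): print(plane(w5,*b5,z),plane(w,*b6,z))
```

```text
v5 [0.58249509 0.25142875 0.1       ]
[0.58502307 0.20635022 0.22132412] [ 1.     0.024 -0.004 -0.012] [0.33 0.41 0.16 1.32 0.02 1.85]
317 191
[259.96595745 229.34893617] [252 221  17  18 235] [311.93779904 185.30143541] [305 177  15  17 209]
(array([0.57823375, 0.25365202, 0.08599049]), np.float64(0.0001087189614462545))
[0.57795127 0.2537955  0.085     ] [0.57818806 0.25349824 0.085     ]
[0.57954149 0.2532929  0.09      ] [0.57826264 0.2540472  0.09      ]
[0.58113171 0.2527903  0.095     ] [0.57833722 0.25459616 0.095     ]
```

View pics/w6.png

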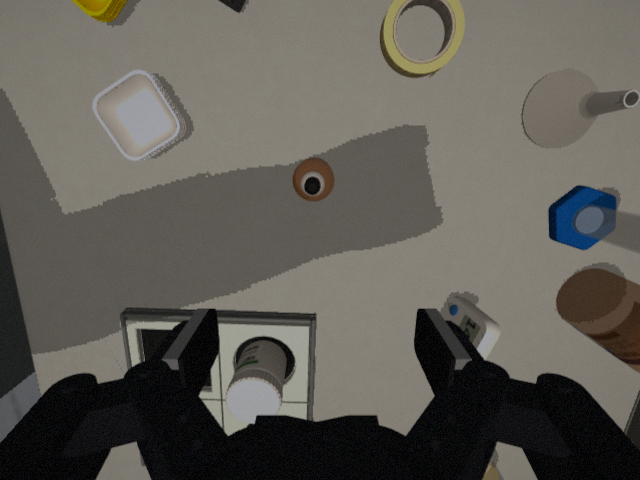

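The bulb is at (312,185) and the axis triangulates at (0.578,0.254) with gap 0.1 mm, visible bulb mid-height 0.086 as described.

Run:
```python
from h import *
print(xyoff([.578,.254,.055]),xyoff([.578,.254,.15]))
```

```text
[-0.34571759 -4.40031248 16.74374841] [-0.41646944 -4.62408916  7.24664789]
```

>>> drive_tool([
  [-0.4, -4.6, 4],
  [-0.4, -4.6, 7.2],
  [-0.35, -4.5, 12],
  [-0.35, -4.4, 15.5],
  [-0.35, -4.4, 16.7],
  [-0.35, -4.4, 16.7],
  [-0.35, -4.4, 16.7],
  [-0.35, -4.4, 16.7],
  [-0.35, -4.4, 16.7],
  [-0.35, -4.4, 16.7],
  [-0.35, -4.4, 16.7],
  [-0.35, -4.4, 16.7],
  [-0.35, -4.4, 16.7],
], hand=[100, 100, 100, 100, 100, 100, 30, 30, 30, 30, 30, 30, 30], turn=[0, 0, 0, 0, 0, 0, 0, 0, 0, 0, 0, 0, 0], squeeze=35)

```text
clock: 12.02
tcp_pos: [0.5785, 0.2542, 0.0566]
eef_rot: [1.0, 0.025, -0.003, -0.012]
force: [-0.0, -1.1, 4.6]
grip_width: 0.0335
```

>>> drive_tool([
  [0, 0, -1],
  [0, 0, -3],
  [0, 0, -7],
  [0, 0, -12],
  [0, 0, -12],
  [0, 0, -12],
], hand=[30, 30, 30, 30, 30, 30], turn=[0, 0, 0, 0, 0, 0])

```text
clock: 12.78
tcp_pos: [0.5788, 0.2511, 0.1755]
eef_rot: [1.0, 0.025, -0.004, -0.012]
force: [0.8, -0.4, -0.8]
grip_width: 0.0335
```

Run:
```python
from h import *
w=cam('wrist');s=cam('side');o=robot.get_obs();print(o['tcp_pos'],o['grip_width'])
u,v=proj(s,[.578,.254,.16]).astype(int);print(u,v)
a=cv2.resize(s['img'][v-60:v+60,u-50:u+50],(400,480),interpolation=cv2.INTER_CUBIC)
cv2.imwrite('pics/w7.png',np.hstack([w['img'][200:,150:490],a[:280]]) if 0 else np.hstack([cv2.resize(w['img'][:,160:480],(400,600)),cv2.resize(a,(400,600))]))
```

```text
[0.57826981 0.2509309  0.17428084] 0.03414306672443215
340 147
```

View pics/w7.png

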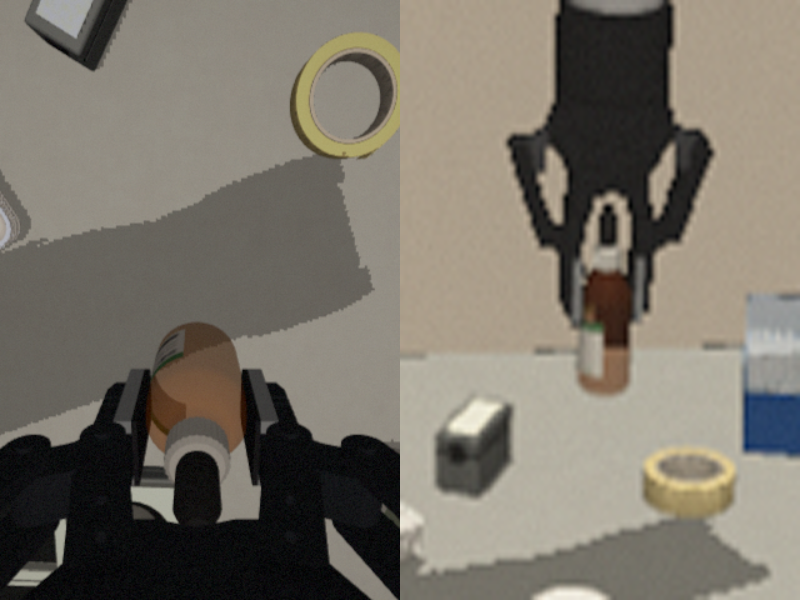

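The bottle is held upright, with the bulb clear of the palm. I'll carry it to the small round pocket.

Run:
```python
from h import *
print(xyoff([.534,-.054,.18]),xyoff([.534,-.054,.067]))
```

```text
[-5.93792259 30.21647543 -1.2080903 ] [-5.83253145 30.47495727 10.08846138]
```

>>> drive_tool([
  [-1.2, 6, -1.2],
  [-2.4, 12, -1.2],
  [-3.6, 18, -1.2],
  [-4.8, 24, -1.2],
  [-5.9, 30.2, -1.2],
  [-5.9, 30.2, -1.2],
  [-5.9, 30.2, 0],
  [-5.9, 30.3, 4],
  [-5.85, 30.4, 7],
  [-5.85, 30.5, 8.5],
  [-5.85, 30.5, 8.5],
  [-5.85, 30.5, 8.5],
  [-5.85, 30.5, 8.5],
], hand=[30, 30, 30, 30, 30, 30, 30, 30, 30, 30, 30, 30, 30], turn=[0, 0, 0, 0, 0, 0, 0, 0, 0, 0, 0, 0, 0])

```text
clock: 14.5
tcp_pos: [0.5356, -0.0542, 0.0847]
eef_rot: [1.0, 0.025, -0.003, -0.012]
force: [0.3, 0.4, -1.0]
grip_width: 0.0335
```

Run:
```python
from h import *
w=cam('wrist');o=robot.get_obs();print(o['tcp_pos'],o['eef_rot'].round(3),xyoff([.534,-.054,.0655]))
cv2.imwrite('pics/w8.png',w['img'])
```

```text
[ 0.53550219 -0.05425786  0.08462669] [ 1.     0.025 -0.003 -0.012] [-0.13785722  0.0114757   1.91373944]
```

View pics/w8.png

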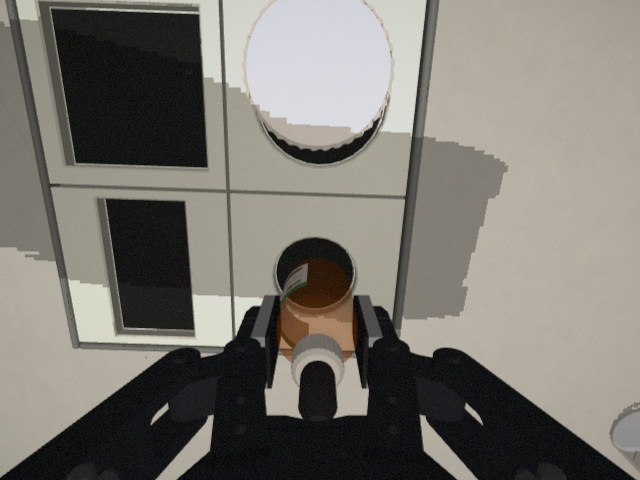

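The bottle sits over the small round pocket's centre (315,275). The pot stands inside the wide pocket (320,80) with its liner showing at the rim. I'll lower and release.

>>> drive_tool([
  [-0.15, 0, 1],
  [-0.15, 0, 1.6],
  [-0.15, 0, 1.9],
  [-0.15, 0, 2.0],
  [-0.15, 0, 2.0],
  [-0.15, 0, 2.0],
  [-0.15, 0, 2.0],
  [-0.15, 0, 2.0],
  [-0.15, 0, 1],
  [-0.15, 0, -5],
  [-0.15, 0, -11],
  [-0.15, 0, -13],
  [-0.15, 0, -13],
], hand=[30, 30, 30, 30, 30, 100, 100, 100, 100, 100, 100, 100, 100], turn=[0, 0, 0, 0, 0, 0, 0, 0, 0, 0, 0, 0, 0])

```text
clock: 16.18
tcp_pos: [0.5354, -0.0575, 0.2158]
eef_rot: [1.0, 0.025, -0.002, -0.011]
force: [0.2, -0.5, 0.2]
grip_width: 0.0852
```

Run:
```python
from h import *
import pickle
v6=pickle.load(open('v6.pkl','rb'));v5=pickle.load(open('v5.pkl','rb'))
print('slide v5',plane(v5,68,222,.037),'boats v6',plane(v6,137,113,.026))
print('off slide',xyoff([.5,.42,.2]),robot.get_obs()['tcp_pos'])
```

```text
slide v5 [0.5102837  0.43121528 0.037     ] boats v6 [0.42164834 0.30208198 0.026     ]
off slide [ -1.16779532 -47.81604248   2.67714595] [ 0.53543264 -0.05747958  0.21575628]
```

>>> drive_tool([
  [0, -6, 0],
  [0, -12, 0],
  [0, -18, 0],
  [-0.1, -24, 1],
  [-0.1, -30, 2],
  [-0.1, -36, 2.7],
  [-0.1, -42, 2.7],
  [-0.1, -48.2, 2.7],
  [-0.1, -48.2, 2.7],
  [-0.1, -48.2, 2.7],
  [-0.1, -48.2, 2.7],
  [-0.1, -48.2, 2.7],
], hand=[100, 100, 100, 100, 100, 100, 100, 100, 100, 100, 100, 100], turn=[0, 0, 5, 10, 15, 20, 25, 33, 33, 33, 33, 33])

```text
clock: 17.68
tcp_pos: [0.5098, 0.4233, 0.1982]
eef_rot: [0.965, -0.261, -0.007, -0.01]
force: [-0.2, -0.1, -0.4]
grip_width: 0.0853
```

Run:
```python
from h import *
import pickle
w=cam('wrist');o=robot.get_obs();print(o['tcp_pos'],o['eef_rot'].round(3),o['joints'].round(2))
cv2.imwrite('pics/w9.png',w['img']);pickle.dump(w,open('v9.pkl','wb'))
print(proj(w,[.511,.428,.037]))
```

```text
[0.50980274 0.42343221 0.19829676] [ 0.965 -0.261 -0.007 -0.01 ] [0.68 0.49 0.23 1.3  0.02 2.78]
[318.88123916 230.83064215]
```

View pics/w9.png

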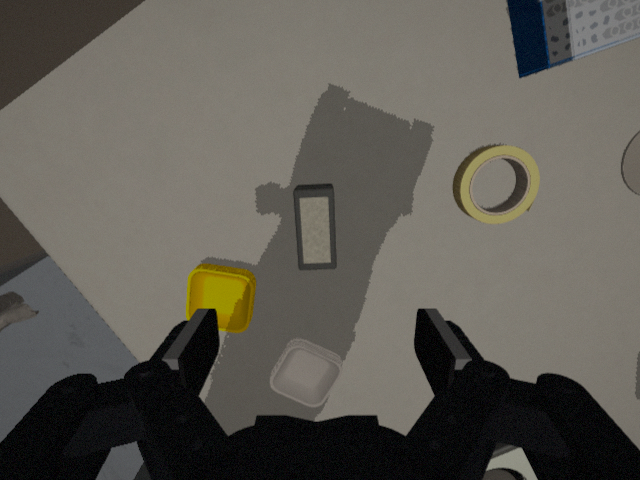

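The slide box is at (315,230) with its label nearly in line with the jaws; yellow at (222,297) and white boats at (306,372). I'll measure the label from the two wrist views.

Run:
```python
from h import *
import pickle
v9=pickle.load(open('v9.pkl','rb'));v5=pickle.load(open('v5.pkl','rb'))
def comp(c,u,v,hw,lo):
    g=cv2.inRange(cv2.cvtColor(c['img'],cv2.COLOR_BGR2GRAY),lo,255);m=np.zeros_like(g);m[v-hw:v+hw,max(0,u-hw):u+hw]=g[v-hw:v+hw,max(0,u-hw):u+hw]
    l=cv2.connectedComponents(m)[1]; cn=cv2.findContours((l==l[v,u]).astype(np.uint8),0,1)[0][0]; return cn[:,0]
g=lambda c,u,v:cv2.cvtColor(c['img'],cv2.COLOR_BGR2GRAY)[v,u]
print(g(v9,315,230),g(v9,298,230),g(v9,270,290),g(v5,68,222),g(v5,40,190),g(v9,350,230))
# box outline incl. dark rim: label bright inside dark rim
R9=cv2.minAreaRect(comp(v9,315,230,50,95)[:,None]);R5=cv2.minAreaRect(comp(v5,68,222,28,110)[:,None]);print(R9,R5)
p,e=two(ray(v9,*R9[0]),ray(v5,*R5[0]));print('tri',p,e)
W=np.array([plane(v9,*q,.037)[:2]*1000 for q in cv2.boxPoints(R9)],np.float32);print(cv2.minAreaRect(W),W)
# boats prelim
c=plane(v9,*R9[0],.037);print(c,xyoff([c[0],c[1],.03]))
```

```text
116 58 84 163 130 87
((314.86395263671875, 229.73483276367188), (65.6513671875, 28.30877113342285), 87.61405944824219) ((69.30146026611328, 224.0170135498047), (68.43942260742188, 23.148632049560547), 40.10091018676758)
tri [0.5083524  0.43037059 0.03620254] 8.202053071936696e-05
((507.8185119628906, 430.0159912109375), (57.90896224975586, 24.936433792114258), 62.6932373046875) [[511.24738 460.83145]
 [532.0989  449.8957 ]
 [505.61432 398.56827]
 [483.45673 410.00797]]
[0.50850781 0.43055044 0.037     ] [-0.15079906 -0.28271857 16.84217295]
```

>>> drive_tool([
  [-0.15, -0.3, 5],
  [-0.15, -0.3, 10],
  [-0.15, -0.3, 14],
  [-0.15, -0.3, 16],
  [-0.15, -0.3, 16.2],
  [-0.15, -0.3, 16.2],
  [-0.15, -0.3, 16.2],
  [-0.15, -0.3, 16.2],
  [-0.15, -0.3, 16.2],
  [-0.15, -0.3, 16.2],
  [-0.15, -0.3, 16.2],
  [-0.15, -0.3, 16.2],
  [-0.15, -0.3, 16.2],
], hand=[75, 75, 75, 75, 75, 75, 25, 25, 25, 25, 25, 25, 25], turn=[-3, -3, -3, -3, -3, -3, -3, -3, -3, -3, -3, -3, -3], squeeze=40)

```text
clock: 19.35
tcp_pos: [0.5089, 0.4321, 0.0376]
eef_rot: [0.972, -0.235, -0.006, -0.011]
force: [-0.3, 0.2, 6.3]
grip_width: 0.0334
```

Run:
```python
from h import *
o=robot.get_obs();M=R.from_quat(o['eef_rot']).as_matrix();print(M[:,0],np.degrees(np.arctan2(M[1,0],M[0,0])))
print(xyoff([.434,-.056,.17]),xyoff([.434,-.056,.06]))
```

```text
[ 0.88966364 -0.4562916  -0.01722157] -27.152426898566198
[ 15.38129734  46.58488855 -14.38091238] [15.57073457 46.79067326 -3.38446904]
```

>>> drive_tool([
  [0, 0, -1],
  [0, 0, -5],
  [0, 0, -10],
  [1, 3, -14.4],
  [3, 9, -14.4],
  [5, 15, -14.4],
  [7, 21, -14.4],
  [9, 27, -14.4],
  [11, 33, -14.4],
  [13, 39, -14.4],
  [15.4, 46.6, -14.4],
  [15.4, 46.6, -14.4],
  [15.4, 46.6, -14.4],
  [15.4, 46.6, -12],
  [15.5, 46.7, -7],
  [15.5, 46.7, -7],
  [15.5, 46.7, -7],
], hand=[25, 25, 25, 25, 25, 25, 25, 25, 25, 25, 25, 25, 25, 25, 25, 25, 25], turn=[0, 0, 0, 0, -4, -8, -12, -16, -20, -24, -28, -28, -28, -28, -28, -28, -28])

```text
clock: 21.48
tcp_pos: [0.4343, -0.0556, 0.0968]
eef_rot: [1.0, 0.008, -0.004, -0.012]
force: [-0.3, 0.4, 0.0]
grip_width: 0.0333
```

Run:
```python
from h import *
w=cam('wrist');o=robot.get_obs();M=R.from_quat(o['eef_rot']).as_matrix();print(np.degrees(np.arctan2(M[1,0],M[0,0])),o['grip_width'])
print(o['tcp_pos'],xyoff([.434,-.056,.047]))
cv2.imwrite('pics/w10.png',w['img'])
```

```text
0.8883732962329585 0.033407440556029934
[ 0.43468693 -0.05574776  0.09714734] [-0.03782678  0.14011034  5.01316767]
```

View pics/w10.png

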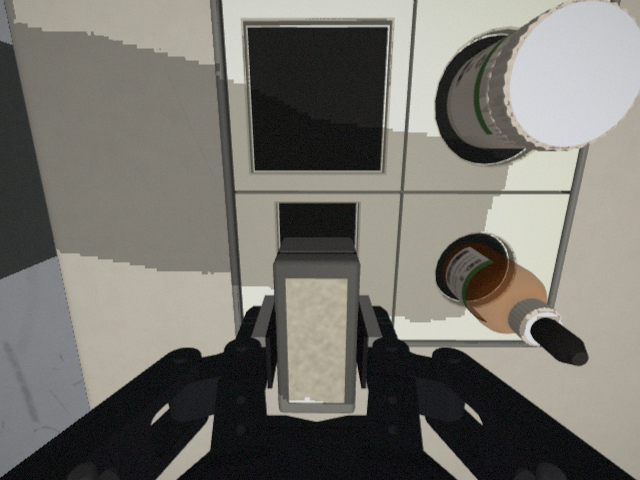

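The box is over the oblong pocket, square to it. The bottle (475,270) stands in the small pocket and the pot (490,95) in the wide one. I'll lower and release.

>>> drive_tool([
  [0, -0.1, 2],
  [0, -0.1, 4],
  [0, -0.1, 4.7],
  [0, -0.1, 5.0],
  [0, -0.1, 5.1],
  [0, -0.1, 5.1],
  [0, -0.1, 5.1],
  [0, -0.1, 5.1],
  [0, -0.1, 5.1],
  [0, -0.1, 4],
  [0, -0.1, -2],
  [0, -0.1, -8],
  [0, -0.1, -11],
  [0, -0.1, -11],
], hand=[25, 25, 25, 25, 25, 25, 75, 75, 75, 75, 75, 75, 75, 75], turn=[0, 0, 0, 0, 0, 0, 0, 0, 0, 0, 0, 0, 0, 0])

```text
clock: 23.28
tcp_pos: [0.4358, -0.058, 0.2084]
eef_rot: [1.0, 0.007, -0.002, -0.011]
force: [-0.6, -1.2, -0.4]
grip_width: 0.064
```

Run:
```python
from h import *
o=robot.get_obs();print(o['tcp_pos'],xyoff([.42,.28,.19]))
import pickle
for n,u,v in(('v6',137,113),('v9',306,372)):print(plane(pickle.load(open(n+'.pkl','rb')),u,v,.026))
```

```text
[ 0.43577565 -0.05795069  0.20837339] [ -1.07879263 -33.76455976   2.60036471]
[0.42164834 0.30208198 0.026     ]
[0.42402765 0.30433388 0.026     ]
```

>>> drive_tool([
  [-0.1, -6, 0],
  [-0.2, -12, 0],
  [-0.4, -18, 1],
  [-0.5, -24, 2],
  [-0.7, -30, 2.6],
  [-0.8, -36, 2.6],
  [-0.8, -36, 2.6],
  [-0.8, -36, 2.6],
  [-0.8, -36, 2.6],
  [-0.8, -36, 2.6],
], hand=[100, 100, 100, 100, 100, 100, 100, 100, 100, 100], turn=[-6, -12, -18, -24, -30, -37, -37, -37, -37, -37])

```text
clock: 24.52
tcp_pos: [0.4212, 0.3016, 0.1881]
eef_rot: [0.946, 0.323, -0.0, -0.012]
force: [-0.0, 0.2, 0.5]
grip_width: 0.0855
```

Run:
```python
from h import *
import pickle
w=cam('wrist');o=robot.get_obs();print(o['tcp_pos'],o['eef_rot'].round(3))
cv2.imwrite('pics/w11.png',w['img']);pickle.dump(w,open('v11.pkl','wb'))
print(proj(w,[.423,.303,.026]))
```

```text
[0.42123042 0.3016866  0.18812778] [ 0.946  0.323 -0.    -0.012]
[317.43310335 237.47209828]
```

View pics/w11.png

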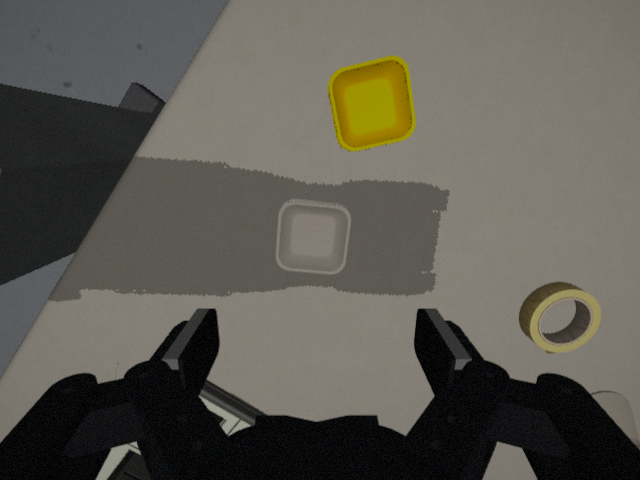

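White boats: rim centre at (313,237), about 74 px wide and turned about 3° clockwise. Yellow is clear at (372,103).

Run:
```python
from h import *
import pickle
a,b=[pickle.load(open(n+'.pkl','rb')) for n in('v6','v11')]
print(two(ray(a,137.5,114),ray(b,313,236.5)))
# outline via edges
g=cv2.GaussianBlur(cv2.cvtColor(b['img'],cv2.COLOR_BGR2GRAY),(3,3),0)
m=cv2.adaptiveThreshold(g,255,0,0,41,-8)[185:290,262:365];cn=cv2.convexHull(np.vstack([c for c in cv2.findContours(m,0,1)[0] if cv2.contourArea(c)>30]))+[262,185]
r=cv2.minAreaRect(cn.astype(np.float32));print(r)
p=plane(b,313,236.5,.026);print(p,xyoff([p[0],p[1],.032]))
```

```text
(array([0.42012681, 0.30107802, 0.02267536]), np.float64(0.0008938489785309629))
((312.3739013671875, 245.3916015625), (72.50572204589844, 90.53236389160156), 3.8140745162963867)
[0.41943885 0.30135284 0.026     ] [-0.27991926  0.28432098 15.60874241]
```

>>> drive_tool([
  [-0.3, 0.25, 5],
  [-0.3, 0.25, 10],
  [-0.3, 0.25, 14],
  [-0.3, 0.25, 15.4],
  [-0.3, 0.25, 15.6],
  [-0.3, 0.25, 15.6],
  [-0.3, 0.25, 15.6],
  [-0.3, 0.25, 15.6],
  [-0.3, 0.25, 15.6],
  [-0.3, 0.25, 15.6],
  [-0.3, 0.25, 15.6],
  [-0.3, 0.25, 15.6],
  [-0.3, 0.25, 15.6],
], hand=[100, 100, 100, 100, 100, 100, 50, 50, 50, 50, 50, 50, 50], turn=[3, 3, 3, 3, 3, 3, 3, 3, 3, 3, 3, 3, 3], squeeze=25)

```text
clock: 26.2
tcp_pos: [0.4195, 0.3029, 0.0333]
eef_rot: [0.954, 0.299, 0.0, -0.013]
force: [-1.3, -0.9, 6.7]
grip_width: 0.0598
```

Run:
```python
from h import *
o=robot.get_obs();M=R.from_quat(o['eef_rot']).as_matrix();print(np.degrees(np.arctan2(M[1,0],M[0,0])))
print(xyoff([.4325,.045,.17]),xyoff([.4325,.045,.06]))
```

```text
34.827875093666265
[-13.54803607  21.57952108 -14.31087052] [-13.64152121  21.84280881  -3.31441927]
```

>>> drive_tool([
  [0, 0, -1],
  [0, 0, -5],
  [0, 0, -10],
  [-2, 3, -13],
  [-4.5, 7, -13],
  [-7, 11, -13],
  [-9.5, 15, -13],
  [-12, 19, -13],
  [-13.6, 21.6, -13],
  [-13.6, 21.6, -13],
  [-13.6, 21.7, -10],
  [-13.6, 21.7, -7],
  [-13.6, 21.7, -7],
  [-13.6, 21.7, -7],
], hand=[50, 50, 50, 50, 50, 50, 50, 50, 50, 50, 50, 50, 50, 50], turn=[0, 0, 0, 5, 10, 15, 20, 27, 34, 34, 34, 34, 34, 34])

```text
clock: 27.95
tcp_pos: [0.4323, 0.0456, 0.0969]
eef_rot: [1.0, 0.008, -0.004, -0.012]
force: [0.4, 0.5, 0.4]
grip_width: 0.0595
```

Run:
```python
from h import *
w=cam('wrist');o=robot.get_obs();M=R.from_quat(o['eef_rot']).as_matrix();print(np.degrees(np.arctan2(M[1,0],M[0,0])),o['grip_width'])
print(o['tcp_pos'],xyoff([.4325,.045,.042]))
cv2.imwrite('pics/w12.png',w['img'])
```

```text
0.905902552689707 0.05943142853611564
[0.43256    0.04557558 0.09713737] [0.02881461 0.18702759 5.51079265]
```

View pics/w12.png

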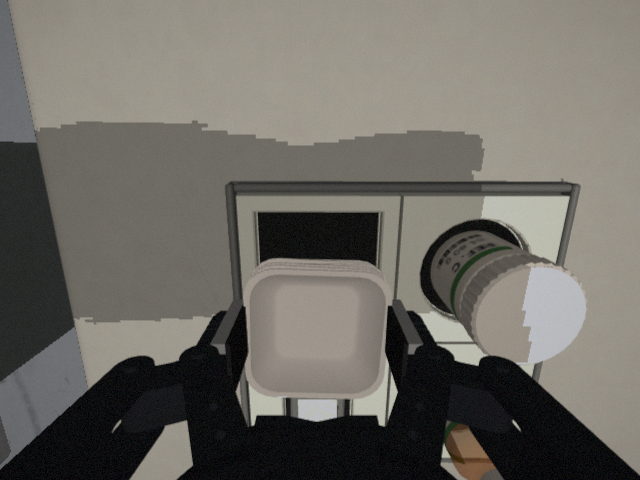

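The boats are gripped level over the square pocket, with the pocket's liner seen symmetric behind (258–380). I'll lower and release.

>>> drive_tool([
  [0, 0.05, 2],
  [0, 0.05, 4],
  [0, 0.05, 5],
  [0, 0.05, 5.4],
  [0, 0.05, 5.5],
  [0, 0.05, 5.5],
  [0, 0.05, 5.5],
  [0, 0.05, 5.5],
  [0, 0.05, 5.4],
  [0, 0.05, 4.5],
  [0, 0.05, 1],
  [0, 0.05, -5],
  [0, 3, -11],
  [0, 6, -15],
  [0, 6, -15],
], hand=[50, 50, 50, 50, 50, 50, 95, 95, 95, 95, 95, 95, 95, 95, 95], turn=[0, 0, 0, 0, 0, 0, 0, 0, 0, 0, 0, 0, 0, 0, 0])

```text
clock: 29.88
tcp_pos: [0.4355, -0.0199, 0.2482]
eef_rot: [1.0, 0.006, -0.001, -0.011]
force: [0.0, 0.4, -1.0]
grip_width: 0.0811
```

Run:
```python
from h import *
w=cam('wrist');o=robot.get_obs();print(o['clock'],o['tcp_pos'],o['grip_width'])
s=cam('side')
a=cv2.resize(s['img'][160:300,240:410],(425,350),interpolation=cv2.INTER_CUBIC)
b=cv2.resize(w['img'],(375,281)); 
im=np.zeros((480+0,800,3),np.uint8); im[:480,:400]=cv2.resize(w['img'][:,100:540],(400,436)).__class__ and cv2.resize(w['img'][:,120:520],(400,480)); im[:330,400:]=cv2.resize(a,(400,330))
cv2.imwrite('pics/w13.png',im)
for n,p in dict(boats=[.4325,.045,.035],slide=[.434,-.056,.046],pot=[.5325,.046,.077],bottle=[.534,-.054,.11]).items(): print(n,proj(w,p).round(),proj(s,p).round())
```

```text
29.925 [ 0.43455384 -0.01909512  0.24613948] 0.08095348110976243
boats [315. 158.] [292. 225.]
slide [315. 262.] [296. 239.]
pot [434. 160.] [333. 208.]
bottle [436. 286.] [340. 212.]
```

View pics/w13.png

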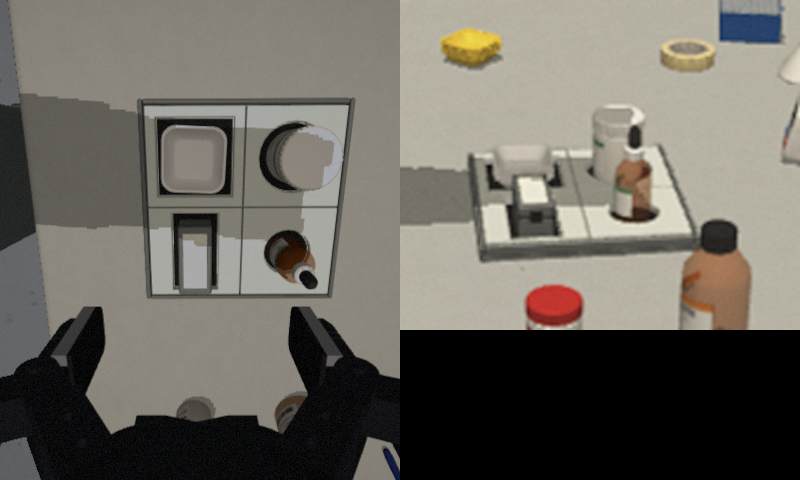

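All four sit in their pockets: boats (194,160), pot (315,158), slide box (196,262), bottle (290,255) in the picture. Pot, box and boats lie within about 2 px of the pixels predicted for seated heights. The side view shows them upright and the gripper clear. I'll hand in.

```bash
python3 -c "
from rig import robot
print(robot.finish_job())"
```

```text
the job is handed in; nothing more can be done
None
```

The tray is packed and the job handed in at about 30 s on the clock. I placed the large white pot, the dropper bottle, the slide box and the weighing boats in that order, each in its own pocket and let go. The red pot, the screw-cap bottle, and the blue and yellow look-alikes were never touched.

**Last checks:** The final wrist and side views show all four upright with the gripper clear. The pot, slide box and boats are within about 2 px of where they should appear when seated on the pocket floor. I judged the bottle mainly from the side view; its bulb was roughly 10 px from the point predicted for its top. Pocket floors for the two round pockets measured 8.5–10 mm above the bench, as described.

**What disagreed or went wrong:**
- **Pocket measurement:** The second-view measurement failed for the square and oblong pockets, so I used their first view only.
- **Wrist-turn limit:** The wrist hit its turn limit once, leaving the tool about 1.4° tilted for the last three placements. It had no visible effect.
- **Bottle grip width:** The grip on the bottle read 33.5 mm against its 36 mm body, but it held firmly.

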